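Find the free bay of the tube station and seat the tube

TASK

Two of the three bays in the tube station still have an old spacer at the bottom. Pick up the tall screw-cap tube and stand it upright, cap up, in the one bay that is free, fully home on the bay's floor; feel for it by how deep the tube will go, and move on if it stops short on a spacer.

Things in the scene. Friction and masses are not known exactly. Their poses are not given: they have to be found in the camera images.
- tube_centre (a point): the only tall slim tube: clear, self-standing 50 ml tube, blue screw cap, flat foot, 112 mm tall, barrel 28 mm across, cap 34 mm (the top 20 mm or so), 50 g, upright among wider bottles and short vials. Point on its axis half-way up, 56 mm above the foot; z points up to the cap. Hold the barrel 60 to 75 mm above the foot, so that the fingers stay clear of the station when it is home.
- bay_1 (a point): bay at the +y end of the tube station, a grey plastic block fixed to the worktop, 78 mm wide, 198 long, 40 high, with three alike square bays in a row along its length, 60 mm apart, 46 x 46 mm, open upward, walls upright. Point: centre of the bay's mouth, level with the block's top; y along the row towards this end, x across, z up.
- bay_2 (a point): the middle bay of the station, alike; point and axes as for bay_1. Depth of a bay below its mouth: 32 mm to a thin rubber floor pad if free, only 16 mm to the top of a left-over black rubber spacer disc (42 mm across, fixed) if not. Just one of the three is free; which one changes from start to start.
- bay_3 (a point): the bay at the -y end of the station, alike; point and axes as for bay_1.
Not all that is in view belongs to the job. What is shaped like the part that bears tube_centre but green or orange is not meant.

How it is judged:
By the outcome, as a careful person would: the job done as asked, in the order asked, and still so for the second after the job is handed in, with the robot touching nothing.
It also fails if it takes over 51 s, if anything falls off the work surface, if the arm or the gripper's body presses on something with over 40 N, if the wrist force passes 120 N, or if a joint passes its speed limit or range.

ROBOT

A 6-joint arm with a two-finger parallel gripper is mounted at the origin on a cart in front of the work surface, level with it; the furniture and walls round the work are solid. World frame = base frame: x ahead of the robot, y to its left, z up, the work surface at z = 0. Lengths are in m, angles in rad, forces in N, time in s.
With the tool pointing down it reaches from about 0.35 to 0.95 m from the base axis. Payload 17.4 kg.
Tool frame: the origin (TCP) lies at the very end of the fingers, on their centre line; the grasp point (between the pads) lies 19 mm behind it; z points along the fingers, y is the direction in which the jaws open and shut (so a half turn about z gives the same grasp; the last joint's range is limited). The gripper opens to 93 mm and grips with 3 to 60 N. Pads are 15 mm wide; open, the fingers measure 128 mm over their backs; the gripper's body (75 mm by 188 mm) begins 65 mm behind the grasp point.
Start: joints at [-1.198, 0.116, 1.442, -0, 1.584, -0.038], TCP at [0.27, -0.619, 0.219] pointing down, gripper open.
Joint ranges: [-2.83, 2.83], [-0.83, 2.19], [0.07, 2.5], [-1.14, 4.28], [0.01, 3], [-2.97, 2.97]. Speed limits (rad/s): [1.89, 1.89, 2.22, 3.14, 3.14, 3.14].

INTERFACE

Orientations are given as a 3x3 rotation matrix whose columns are the frame's x, y, z axes.
In Python, from workcell import arm, imaging, search_frame gives the robot as it stands.
- The arm moves only by the tool send_rows, never from a script. Its argument "targets" is text: rows parted by semicolons, each of 7 numbers parted by spaces: the shift along the world's x, y, z in mm, then the turn, a rotation vector about the world's x, y, z in degrees, then the opening, from 0 (shut) to 1 (fully open). In form: x y z ax ay az fingers; .... A call has exactly 8 rows; each row shifts and turns the pose as measured when the row begins; what a row does not reach is not made up. A row lasts 1/8 s, in which the tool goes at most 62.5 mm and 10.7 degrees, less where a joint would pass 70% of its speed; a pose out of reach is approached as far as the arm can. A call with a gripper value outside its range is refused whole. The fingers move at their own pace and stop on an object; the grip force is fixed at half the most. Time passes only in rows, so rows that do not move let the fingers close, or fill a call up. It gives the time, the measured TCP pose, the force and the opening at its end, in the units of the state.
- arm.get_obs(): the state, without advancing time (a new reading comes with each control period).
- imaging.get_image(name): name is "scene" or "top" or "wrist"; returns the picture (400x640x3 uint8, blue, green, red); there is no depth.
- imaging.get_calibration(name): a dict with "K" (3x3 intrinsics, pixels), "k1" (the pictures are not rectified: a ray, as slopes to the right and down, at radius r is drawn at 1 + k1 r^2 times it, then the intrinsics apply), "T" (4x4, takes a point from camera to world coordinates). Camera axes: x right, y down, z forward; pixel columns grow to the right and rows downward; lengths in m; the calibration is good to about 2 mm. A picture is of the moment at which its call begins: read the wrist's pose just before it. get_calibration takes no time and is no camera call; for the wrist camera it gives the pose at the moment of the call.
- arm.close_job(): hands the job in, once; it reports no verdict.
Trained networks look in the newest picture that a camera, given by its name, has taken for a name from the list of things; names that differ only in an ending like _2 or _b are one class to them, and where a whole thing is asked for, a point or a joint stands for the part that bears it (a point fixed in the world has none). Each returns a list of dicts, best first, with "conf" (0 to 1); they miss things now and then, are a little off and sometimes report something else, mostly with a low value. They report only what shows in the picture. A call takes as long as a camera call. They do not tell look-alikes from the thing itself.
- search_frame(query, camera): "extent" ([centre column, centre row, width, height] in pixels, round what is visible of it).
The state is a dict: "time": time; "q": joint angles; "qd": joint speeds; "tau": joint torques, N m; "tool_pos": TCP position; "eef_rot": TCP orientation; "force": force on the tool from outside, world axes, zero at the start; "torque": the same for the moment, N m; "gripper_width": finger opening in m.
Only numpy, scipy, OpenCV 4.12 (cv2) and the standard library are available. Lean on these libraries where they do the work, as an engineer would, in place of code of your own. Each camera call takes 0.05 s, during which the arm holds its last target.

## Working session

There is one attempt and no reset: what is moved stays moved. The work goes in short steps, Python scripts to look and compute and a tool call to move; the robot and the scene stay as the last step left them, time stands still between calls to the robot, and variables do not carry over. Pictures are saved under pics/ and viewed, and the job is handed in when it is done.

Besides the shell and the picture viewer there is one more tool, called after ">>>" as name(argument=value, ...), one argument or row to a line, values as JSON. send_rows: Moves the arm, as the interface text tells. Its arguments: {"type":"object","properties":{"targets":{"type":"string"}},"required":["targets"]}

```bash
mkdir -p pics; ls
cat > h.py <<'E'
import numpy as np, cv2
from workcell import arm, imaging, search_frame
def ray(cal,u,v):
    K=np.array(cal["K"]);k1=cal["k1"];T=np.array(cal["T"])
    d=np.array([(u-K[0,2])/K[0,0],(v-K[1,2])/K[1,1]])
    s=d.copy()
    for _ in range(30): s=d/(1+k1*(s@s))
    w=T[:3,:3]@np.array([s[0],s[1],1.]); return T[:3,3],w
def onz(cal,u,v,z):
    o,w=ray(cal,u,v); return o+w*(z-o[2])/w[2]
def proj(cal,p):
    K=np.array(cal["K"]);T=np.array(cal["T"]); c=T[:3,:3].T@(np.array(p)-T[:3,3]); s=c[:2]/c[2]; s=s*(1+cal["k1"]*(s@s))
    return K[0,0]*s[0]+K[0,2],K[1,1]*s[1]+K[1,2]
E
python3 - <<'E'
from h import *
o=arm.get_obs(); print(o["time"],o["tool_pos"],o["eef_rot"],o["gripper_width"])
for n in ["scene","top","wrist"]:
    im=imaging.get_image(n); cv2.imwrite(f"pics/{n}0.png",im)
    c=imaging.get_calibration(n); print(n,np.round(c["T"],3).tolist(),c["K"],c["k1"])
    if n!="wrist":
        for q in ["tube_centre","bay_1"]: print(q,[(np.round(r["extent"]),round(r["conf"],2)) for r in search_frame(q,n)])
E
```

```text
pics
0.0 [ 0.26948284 -0.61865783  0.21794056] [[ 9.16820998e-01  3.99298319e-01 -3.31101620e-04]
 [ 3.99298441e-01 -9.16820417e-01  1.03815626e-03]
 [ 1.10973323e-04 -1.08401182e-03 -9.99999406e-01]] 0.093062759731453
scene [[-0.697, -0.429, 0.575, -0.058], [-0.718, 0.414, -0.56, 0.683], [0.002, -0.803, -0.596, 0.783], [0.0, 0.0, 0.0, 1.0]] [[408.34858605   0.         312.42336234]
 [  0.         408.34858605 196.97972264]
 [  0.           0.           1.        ]] -0.04095097017653474
tube_centre [(array([417., 171.,  13.,  34.]), 0.69), (array([436., 175.,  14.,  35.]), 0.61), (array([347., 147.,  11.,  24.]), 0.47)]
bay_1 [(array([258., 284.,  79.,  70.]), 0.89)]
top [[-0.009, -0.991, 0.132, 0.457], [-1.0, 0.008, -0.007, 0.017], [0.006, -0.132, -0.991, 1.145], [0.0, 0.0, 0.0, 1.0]] [[391.05799819   0.         323.63356392]
 [  0.         391.05799819 202.65776735]
 [  0.           0.           1.        ]] -0.09976489194003557
tube_centre [(array([462., 255.,  24.,  10.]), 0.53), (array([447., 235.,  24.,  12.]), 0.53)]
bay_1 [(array([221., 231.,  72.,  41.]), 0.93)]
wrist [[0.399, -0.89, -0.222, 0.33], [-0.917, -0.387, -0.097, -0.592], [0.0, 0.242, -0.97, 0.384], [0.0, 0.0, 0.0, 1.0]] [[302.49579835   0.         322.40778992]
 [  0.         302.49579835 198.33498076]
 [  0.           0.           1.        ]] -0.0007535536659355838
```

View pics/scene0.png

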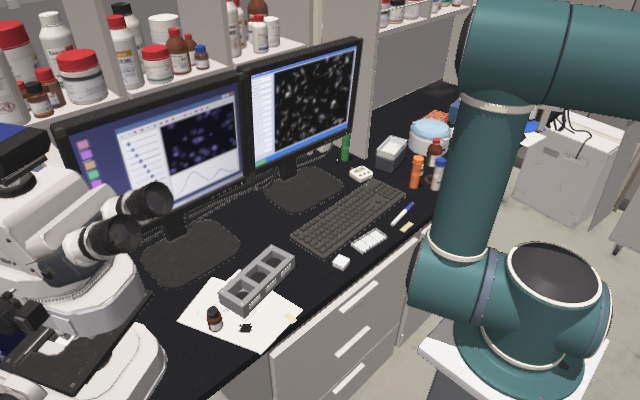

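View pics/top0.png

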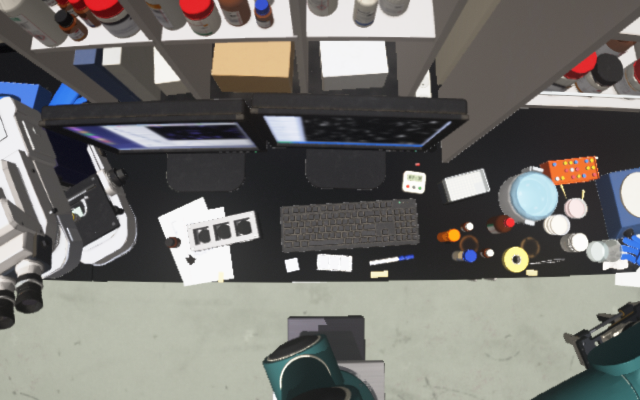

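View pics/wrist0.png

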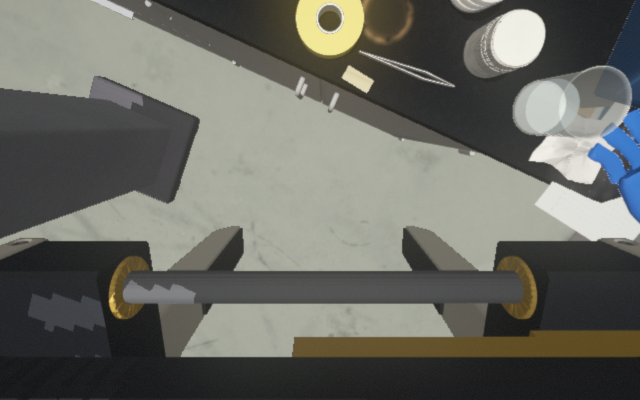

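The top view shows an orange tube at about (449,236), a blue-capped tube at about (467,255) and the station at about (222,231). I'll zoom in on these.

Run:
```python
import cv2
t=cv2.imread("pics/top0.png");s=cv2.imread("pics/scene0.png")
a=cv2.resize(t[205:275,420:560],None,fx=5.5,fy=5.5,interpolation=2); cv2.imwrite("pics/z1.png",a)
a=cv2.resize(t[195:270,160:280],None,fx=6,fy=6,interpolation=2); cv2.imwrite("pics/z2.png",a)
a=cv2.resize(s[120:200,390:470],None,fx=7,fy=7,interpolation=2); cv2.imwrite("pics/z3.png",a)
```

```text
(no output)
```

View pics/z1.png

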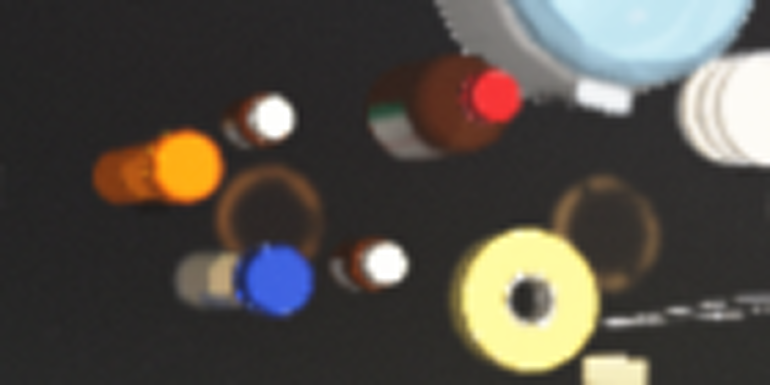

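View pics/z2.png

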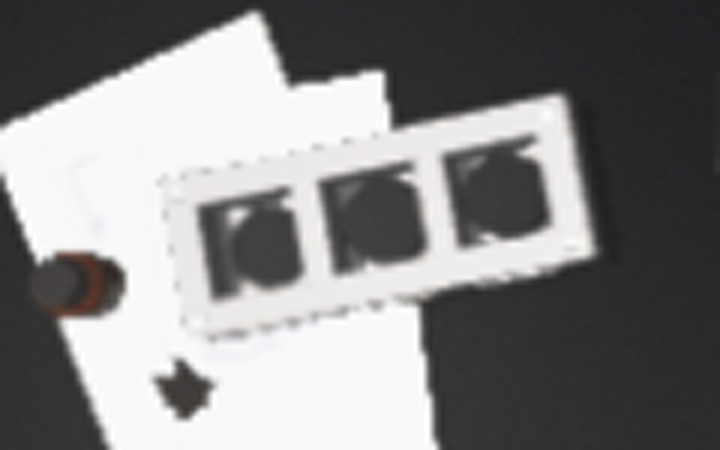

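View pics/z3.png

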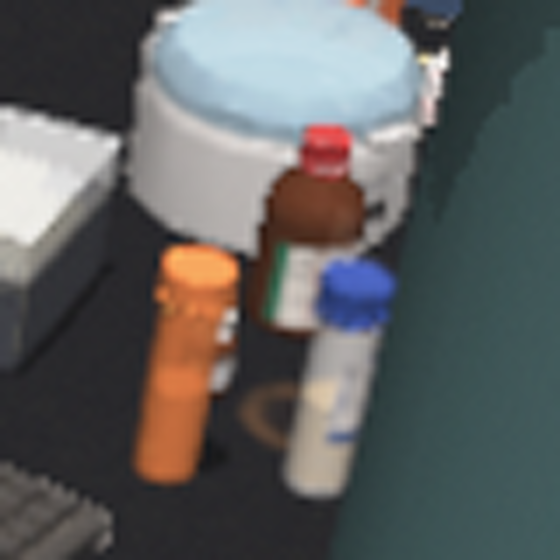

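Run:
```python
from h import *
c=imaging.get_calibration("top"); s=imaging.get_calibration("scene")
u=lambda x,y,f,ox,oy:((x+.5)/f-.5+ox,(y+.5)/f-.5+oy)
print("cap",onz(c,*u(278,280,5.5,420,205),.112),"foot",onz(c,*u(200,279,5.5,420,205),.003))
print("scene cap",onz(s,*u(357,283,7,390,120),.106),"foot",onz(s,*u(315,478,7,390,120),.0))
for n,p,z in [("orange foot",(118,177),0),("vial",(384,263),.05),("redcap",(497,96),.14),("orangecap",(188,166),.112),("vial2",(270,118),.05)]: print(n,onz(c,*u(*p,5.5,420,205),z))
P=np.array([onz(c,*u(*p,6,160,195),.04) for p in [(163,180),(565,93),(598,258),(190,338)]])
print(P, P.mean(0)); 
for i in range(4): print(np.linalg.norm(P[i]-P[i-1]))
print("blackcap",onz(c,*u(62,285,6,160,195),.05))
# inner bays
B=[[(198,203),(290,187),(305,285),(214,300)],[(318,183),(413,163),(430,262),(333,275)],[(443,153),(537,135),(552,236),(458,250)]]
for b in B: print(np.mean([onz(c,*u(*p,6,160,195),.04) for p in b],0))
```

```text
cap [ 0.44843078 -0.38021239  0.112     ] foot [ 0.44893398 -0.37913363  0.003     ]
scene cap [ 0.45325213 -0.38537661  0.106     ] foot [ 0.45117007 -0.38173572  0.        ]
orange foot [ 0.50416909 -0.33757692  0.        ]
vial [ 0.45551692 -0.46109791  0.05      ]
redcap [ 0.5342431  -0.48326655  0.14      ]
orangecap [ 0.50433858 -0.33793889  0.112     ]
vial2 [ 0.53139885 -0.40404176  0.05      ]
[[0.54346589 0.40080186 0.04      ]
 [0.58376928 0.20802916 0.04      ]
 [0.50545535 0.19143819 0.04      ]
 [0.46851397 0.38543304 0.04      ]] [0.52530112 0.29642556 0.04      ]
0.07651137959370136
0.19694079194681594
0.08005206042175612
0.1974807953480533
blackcap [0.49326499 0.44459432 0.05      ]
[0.51300945 0.35687033 0.04      ]
[0.52365265 0.29857159 0.04      ]
[0.53623252 0.2395586  0.04      ]
```

>>> send_rows(
  targets="25 33 0 0 0 -2 0.65;25 33 0 0 0 -2 0.65;25 33 0 0 0 -2 0.65;25 33 0 0 0 -2 0.65;25 33 0 0 0 -2 0.65;25 33 0 0 0 -2 0.65;20 27 0 0 0 0 0.65;10 14 0 0 0 0 0.65",
)

```text
time: 1.35
tool_pos: [0.453, -0.3727, 0.218]
eef_rot: [[0.982, 0.191, 0.0], [0.191, -0.982, 0.001], [0.0, -0.0, -1.0]]
force: [-1.1, -0.6, 0.1]
gripper_width: 0.0605
```

Run:
```python
from h import *
o=arm.get_obs(); print(o["time"],o["tool_pos"],o["eef_rot"],o["gripper_width"])
cv2.imwrite("pics/w1.png",imaging.get_image("wrist"))
c=imaging.get_calibration("wrist")
for z in (0,.112): print(proj(c,[.449,-.380,z]))
```

```text
1.35 [ 0.4530377  -0.37274648  0.21801233] [[ 9.81672100e-01  1.90577563e-01  2.83548339e-04]
 [ 1.90577396e-01 -9.81672030e-01  5.31065030e-04]
 [ 3.79560552e-04 -4.67293819e-04 -9.99999819e-01]] 0.06049191617779779
(np.float64(328.0271217246991), np.float64(180.98877864566606))
(np.float64(330.16139783425484), np.float64(203.30056563745234))
```

View pics/w1.png

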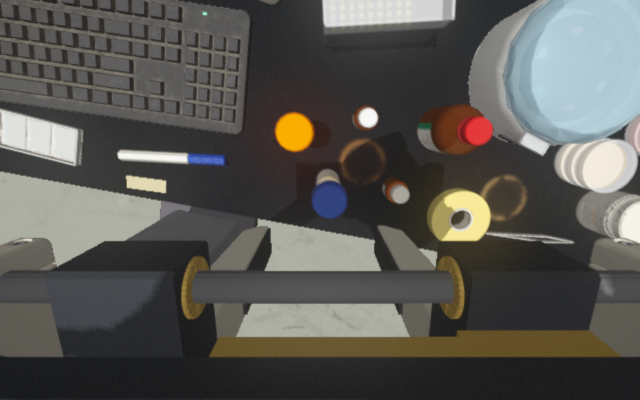

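Wrist view: the blue cap is centred at about (329,200) and the foot is visible behind it at about (327,178). Both agree with the predictions to a few pixels.

Run:
```python
from h import *
c=imaging.get_calibration("wrist")
im=cv2.imread("pics/w1.png").astype(int)
b,g,r=im[...,0],im[...,1],im[...,2]
m=((b>70)&(b-r>40)&(b-g>25)).astype(np.uint8); m[:,:280]=0;m[:,380:]=0
ys,xs=np.nonzero(m); print(xs.min(),xs.max(),ys.min(),ys.max())
u,v=(xs.min()+xs.max())/2,(ys.min()+ys.max())/2
print(onz(c,u,v,.112),onz(c,u,v,.102))
```

```text
312 346 182 218
[ 0.45189801 -0.37832063  0.112     ] [ 0.44944716 -0.3790224   0.102     ]
```

>>> send_rows(
  targets="-3 -7 -20 0 0 0 0.65;0 0 -30 0 0 0 0.65;0 0 -30 0 0 0 0.65;0 0 -30 0 0 0 0.65;0 0 -30 0 0 0 0.65;0 0 -20 0 0 0 0.65;0 0 -8 0 0 0 0.65;0 0 0 0 0 0 0.65",
)

```text
time: 2.4
tool_pos: [0.4417, -0.3858, 0.0349]
eef_rot: [[0.983, 0.184, -0.006], [0.184, -0.983, 0.004], [-0.005, -0.005, -1.0]]
force: [-0.6, 0.2, 0.8]
gripper_width: 0.0603
```

Run:
```python
from h import *
o=arm.get_obs(); print(o["time"],o["tool_pos"],o["force"],o["gripper_width"])
cv2.imwrite("pics/w2.png",imaging.get_image("wrist"))
```

```text
2.4 [ 0.44172154 -0.38583875  0.03488558] [-0.64001099  0.19400776  0.79527034] 0.060334336469924185
```

View pics/w2.png

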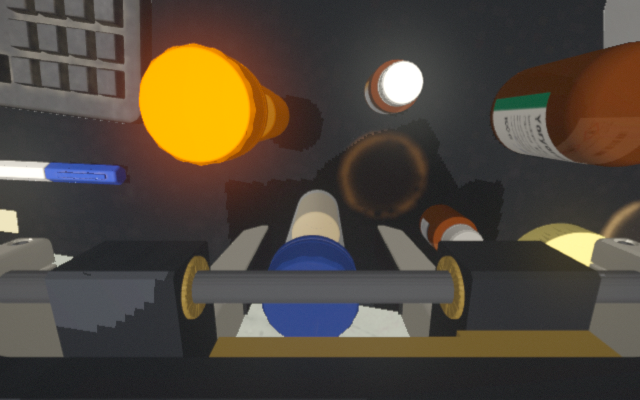

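>>> send_rows(
  targets="4 3 7 0 0 0 0.65;3 2 5 0 0 0 0.65;0 0 0 0 0 0 0.65;0 0 0 0 0 0 0.65;0 0 0 0 0 0 0.65;0 0 0 0 0 0 0.65;0 0 0 0 0 0 0.65;0 0 0 0 0 0 0.65",
)

```text
time: 3.45
tool_pos: [0.4503, -0.3814, 0.0507]
eef_rot: [[0.983, 0.184, -0.003], [0.184, -0.983, 0.001], [-0.002, -0.001, -1.0]]
force: [0.3, 0.1, -0.7]
gripper_width: 0.0607
```

>>> send_rows(
  targets="0 0 0 0 0 0 0;0 0 0 0 0 0 0;0 0 0 0 0 0 0;0 0 0 0 0 0 0;0 0 0 0 0 0 0;0 0 0 0 0 0 0;0 0 0 0 0 0 0;0 0 0 0 0 0 0",
)

```text
time: 4.45
tool_pos: [0.4502, -0.3814, 0.0506]
eef_rot: [[0.983, 0.184, -0.003], [0.184, -0.983, 0.001], [-0.003, -0.002, -1.0]]
force: [0.1, -1.0, -0.6]
gripper_width: 0.0281
```

Run:
```python
from h import *
o=arm.get_obs(); print(o["time"],o["tool_pos"],o["force"],o["gripper_width"])
cv2.imwrite("pics/w3.png",imaging.get_image("wrist"))
```

```text
4.45 [ 0.45017286 -0.38135643  0.0505816 ] [ 0.14932798 -0.99637942 -0.61399636] 0.028125684646458322
```

View pics/w3.png

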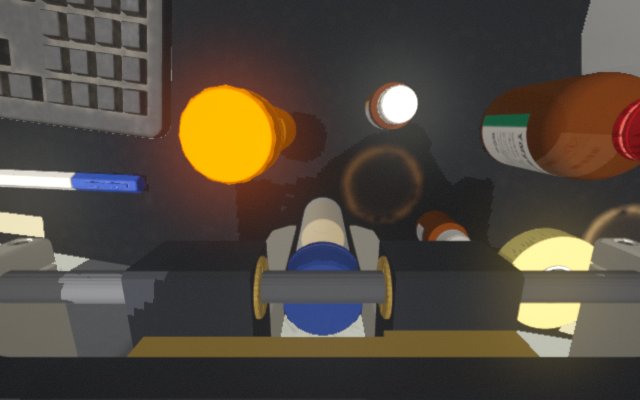

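>>> send_rows(
  targets="0 0 15 0 0 0 0;0 0 30 0 0 0 0;0 0 40 0 0 0 0;0 0 40 0 0 0 0;0 20 15 0 0 0 0;3 40 0 0 0 0 0;5 50 0 0 0 0 0;5 50 0 0 0 0 0",
)

```text
time: 5.5
tool_pos: [0.4613, -0.2157, 0.1981]
eef_rot: [[0.984, 0.18, -0.002], [0.18, -0.984, 0.001], [-0.002, -0.002, -1.0]]
force: [0.3, 0.1, -0.2]
gripper_width: 0.0281
```

>>> send_rows(
  targets="5 50 0 0 0 0 0;5 50 0 0 0 0 0;5 50 0 0 0 0 0;5 50 0 0 0 0 0;5 50 0 0 0 0 0;5 50 0 0 0 0 0;5 50 0 0 0 0 0;5 40 0 0 0 0 0",
)

```text
time: 6.5
tool_pos: [0.4932, 0.1939, 0.1952]
eef_rot: [[0.983, 0.183, -0.004], [0.183, -0.983, 0.003], [-0.004, -0.003, -1.0]]
force: [-0.1, -0.2, 0.3]
gripper_width: 0.0281
```

>>> send_rows(
  targets="-10 40 0 0 0 0 0;-12 30 0 0 0 0 0;-8 10 0 0 0 0 0;0 0 0 0 0 0 0;0 0 0 0 0 0 0;0 0 0 0 0 0 0;0 0 0 0 0 0 0;0 0 0 0 0 0 0",
)

```text
time: 7.5
tool_pos: [0.4585, 0.2772, 0.1932]
eef_rot: [[0.983, 0.185, -0.007], [0.185, -0.983, 0.001], [-0.007, -0.003, -1.0]]
force: [-0.0, 0.3, -0.0]
gripper_width: 0.0275
```

Run:
```python
from h import *
o=arm.get_obs(); print(o["time"],o["tool_pos"],o["force"],o["gripper_width"])
cv2.imwrite("pics/w4.png",imaging.get_image("wrist"))
c=imaging.get_calibration("wrist")
for p in [(.5135,.3555,.04),(.525,.297,.04),(.5365,.239,.04)]: print(proj(c,p))
```

```text
7.5 [0.4584685  0.27719712 0.19315546] [-0.04987886  0.33822017 -0.04623891] 0.02754911200285815
(np.float64(257.3213149360336), np.float64(119.52243862710202))
(np.float64(315.82590511831745), np.float64(119.02867798700395))
(np.float64(373.9430061078868), np.float64(118.44461061881904))
```

View pics/w4.png

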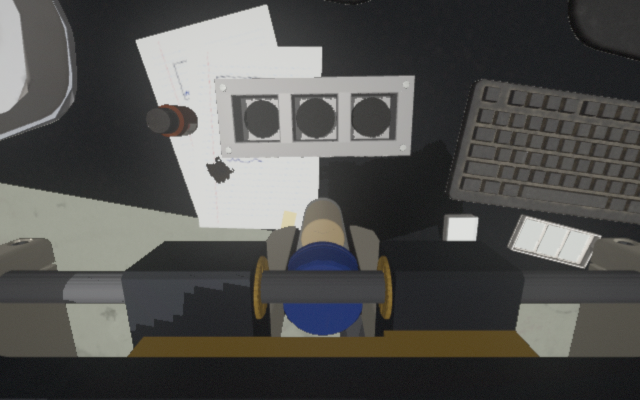

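The wrist view shows the three bays at about (257,119), (315,119) and (373,119), with the tube held at about (322,285). I'll zoom in for the centres and disc sizes.

Run:
```python
import cv2
t=cv2.imread("pics/w4.png")
cv2.imwrite("pics/z4.png",cv2.resize(t[65:165,205:425],None,fx=3.6,fy=3.6,interpolation=2))
```

```text
(no output)
```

View pics/z4.png

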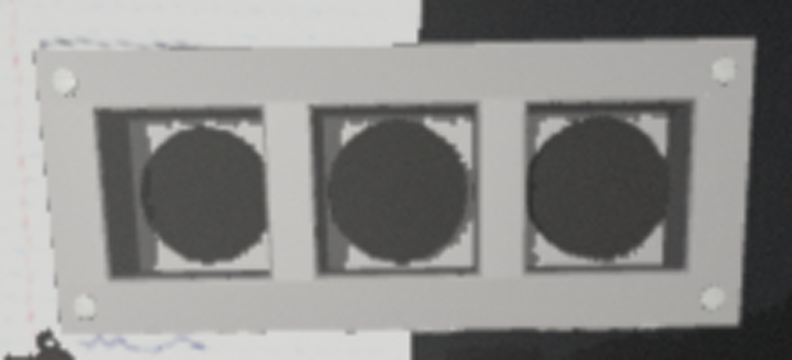

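Run:
```python
from h import *
c=imaging.get_calibration("wrist")
u=lambda x,y:((x+.5)/3.6-.5+205,(y+.5)/3.6-.5+65)
for b in [[(95,107),(264,106),(271,275),(109,278)],[(309,104),(478,102),(480,272),(317,275)],[(525,102),(693,99),(687,269),(527,272)],[(37,50),(755,38),(740,325),(62,331)]]:
    P=np.array([onz(c,*u(*p),.04) for p in b]); print(P.mean(0)[:2], [round(np.linalg.norm(P[i]-P[i-1])*1e3,1) for i in range(4)])
```

```text
[0.51446733 0.35700953] [np.float64(46.8), np.float64(46.9), np.float64(46.2), np.float64(46.7)]
[0.52637885 0.29847557] [np.float64(46.7), np.float64(46.8), np.float64(46.4), np.float64(46.9)]
[0.53817892 0.23983827] [np.float64(46.4), np.float64(46.5), np.float64(46.3), np.float64(45.9)]
[0.52633124 0.29789329] [np.float64(76.8), np.float64(196.6), np.float64(78.1), np.float64(197.5)]
```

>>> send_rows(
  targets="13 20 0 0 0 0 0;20 28 0 0 0 0 0;12 16 0 0 0 0 0;4 5 0 0 0 0 0;0 0 0 0 0 0 0;0 0 0 0 0 0 0;0 0 0 0 0 0 0;0 0 0 0 0 0 0",
)

```text
time: 8.55
tool_pos: [0.5084, 0.3461, 0.1937]
eef_rot: [[0.983, 0.183, -0.007], [0.183, -0.983, 0.001], [-0.006, -0.002, -1.0]]
force: [0.7, 0.8, 0.0]
gripper_width: 0.0282
```

>>> send_rows(
  targets="3 6 0 0 -0.4 0 0;2 4 -15 0 0 0 0;0 0 -25 0 0 0 0;0 0 -20 0 0 0 0;0 0 -8 0 0 0 0;0 0 0 0 0 0 0;0 0 0 0 0 0 0;0 0 0 0 0 0 0",
)

```text
time: 9.55
tool_pos: [0.5138, 0.3574, 0.1221]
eef_rot: [[0.983, 0.184, 0.002], [0.184, -0.983, 0.002], [0.002, -0.001, -1.0]]
force: [-0.3, -0.0, -0.2]
gripper_width: 0.0282
```

Run:
```python
from h import *
o=arm.get_obs(); print(o["time"],o["tool_pos"],o["force"],o["gripper_width"])
cv2.imwrite("pics/w5.png",imaging.get_image("wrist"))
s=imaging.get_image("scene");cv2.imwrite("pics/s5.png",cv2.resize(s[180:360,170:370],None,fx=3,fy=3,interpolation=2))
```

```text
9.55 [0.51384361 0.35735541 0.12212996] [-0.30475485 -0.02068242 -0.21915655] 0.028194569414674433
```

View pics/w5.png

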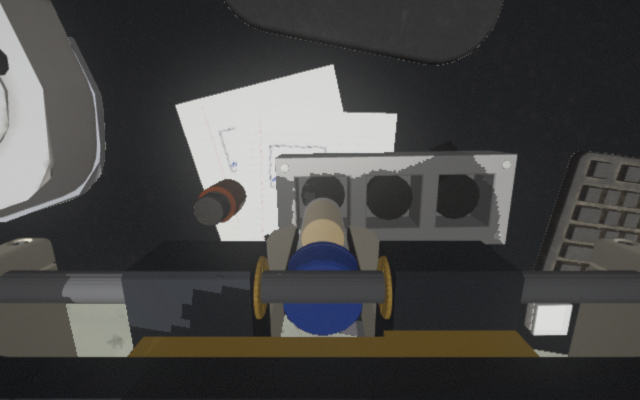

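View pics/s5.png

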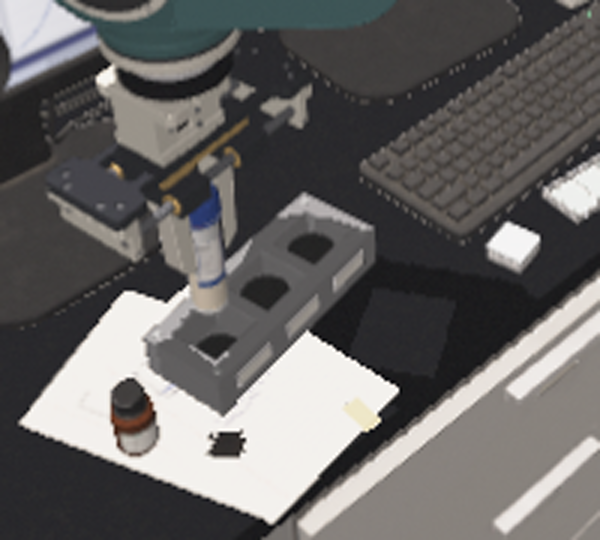

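The tube is upright above bay_1. I'll lower it slowly and feel for contact. I expect contact at TCP z of about 0.075 on a spacer, or about 0.059 if the bay is free.

>>> send_rows(
  targets="0 0 -8 0 0 0 0;0 0 -10 0 0 0 0;0 0 -8 0 0 0 0;0 0 -5 0 0 0 0;0 0 -3 0 0 0 0;0 0 -2 0 0 0 0;0 0 0 0 0 0 0;0 0 0 0 0 0 0",
)

```text
time: 10.65
tool_pos: [0.5138, 0.3573, 0.0836]
eef_rot: [[0.983, 0.184, 0.002], [0.184, -0.983, 0.002], [0.002, -0.001, -1.0]]
force: [-0.3, 0.0, 0.6]
gripper_width: 0.0283
```

>>> send_rows(
  targets="0 0 -3 0 0 0 0;0 0 -3 0 0 0 0;0 0 -3 0 0 0 0;0 0 -3 0 0 0 0;0 0 -2 0 0 0 0;0 0 0 0 0 0 0;0 0 0 0 0 0 0;0 0 0 0 0 0 0",
)

```text
time: 11.65
tool_pos: [0.5139, 0.3574, 0.0689]
eef_rot: [[0.983, 0.184, 0.002], [0.184, -0.983, 0.002], [0.002, -0.002, -1.0]]
force: [-0.1, -0.6, 0.1]
gripper_width: 0.0276
```

Already 6 mm below spacer level with no force, so I'll continue.

>>> send_rows(
  targets="0 0 -2 0 0 0 0;0 0 -2 0 0 0 0;0 0 -2 0 0 0 0;0 0 -1 0 0 0 0;0 0 -1 0 0 0 0;0 0 0 0 0 0 0;0 0 0 0 0 0 0;0 0 0 0 0 0 0",
)

```text
time: 12.65
tool_pos: [0.5139, 0.3574, 0.0604]
eef_rot: [[0.983, 0.183, 0.002], [0.183, -0.983, 0.002], [0.002, -0.002, -1.0]]
force: [0.2, -0.3, -1.3]
gripper_width: 0.0282
```

>>> send_rows(
  targets="0 0 -1 0 0 0 0;0 0 0 0 0 0 0;0 0 -1 0 0 0 0;0 0 0 0 0 0 0;0 0 -1 0 0 0 0;0 0 0 0 0 0 0;0 0 0 0 0 0 0;0 0 0 0 0 0 0",
)

```text
time: 13.65
tool_pos: [0.5144, 0.3576, 0.0586]
eef_rot: [[0.983, 0.184, 0.004], [0.184, -0.983, 0.003], [0.004, -0.002, -1.0]]
force: [-1.7, 0.1, 0.7]
gripper_width: 0.0281
```

>>> send_rows(
  targets="0 0 -1 0 0 0 0;0 0 0 0 0 0 0;0 0 -2 0 0 0 0;0 0 0 0 0 0 0;0 0 0 0 0 0 0;0 0 0 0 0 0 0;0 0 0 0 0 0 0;0 0 0 0 0 0 0",
)

```text
time: 14.65
tool_pos: [0.5155, 0.3581, 0.0585]
eef_rot: [[0.983, 0.184, 0.006], [0.184, -0.983, 0.004], [0.007, -0.003, -1.0]]
force: [-0.8, 1.0, 3.6]
gripper_width: 0.0282
```

The tube stopped at TCP z = 0.0585 against a predicted 0.0586, with the vertical force building, so it is on the floor. Releasing with a modest opening.

>>> send_rows(
  targets="0 0 0 0 0 0 0.35;0 0 0 0 0 0 0.4;0 0 0 0 0 0 0.5;0 0 0 0 0 0 0.55;0 0 0 0 0 0 0.55;0 0 0 0 0 0 0.55;0 0 0 0 0 0 0.55;0 0 0 0 0 0 0.55",
)

```text
time: 15.65
tool_pos: [0.5151, 0.3579, 0.0576]
eef_rot: [[0.983, 0.184, 0.005], [0.184, -0.983, 0.004], [0.006, -0.002, -1.0]]
force: [0.1, 0.2, 0.9]
gripper_width: 0.0512
```

Run:
```python
from h import *
o=arm.get_obs(); print(o["time"],o["tool_pos"],o["force"],o["gripper_width"])
cv2.imwrite("pics/w6.png",imaging.get_image("wrist"))
```

```text
15.65 [0.51509022 0.35788413 0.05756908] [0.08265263 0.23946249 0.88524834] 0.0512210361714646
```

View pics/w6.png

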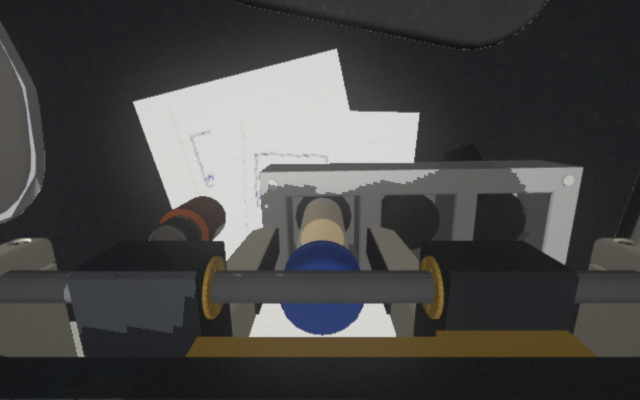

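>>> send_rows(
  targets="0 0 8 0 0 0 0.55;0 0 12 0 0 0 0.55;0 0 20 0 0 0 0.55;0 0 25 0 0 0 0.55;0 0 30 0 0 0 0.55;0 0 25 0 0 0 0.55;0 0 15 0 0 0 0.55;0 0 0 0 0 0 0.55",
)

```text
time: 16.7
tool_pos: [0.5153, 0.358, 0.2055]
eef_rot: [[0.983, 0.184, 0.01], [0.184, -0.983, 0.006], [0.011, -0.005, -1.0]]
force: [0.3, -0.9, -0.0]
gripper_width: 0.0515
```

>>> send_rows(
  targets="-10 -10 5 0 0 0 0.55;-20 -20 0 0 0 0 0.55;-25 -30 0 0 0 0 0.55;-20 -30 0 0 0 0 0.55;-10 -20 0 0 0 0 0.55;0 -10 0 0 0 0 0.55;0 0 0 0 0 0 0.55;0 0 0 0 0 0 0.55",
)

```text
time: 17.7
tool_pos: [0.4236, 0.2318, 0.205]
eef_rot: [[0.983, 0.184, 0.003], [0.184, -0.983, 0.003], [0.004, -0.002, -1.0]]
force: [-0.7, -0.1, 1.2]
gripper_width: 0.0513
```

Run:
```python
from h import *
o=arm.get_obs(); print(o["time"],o["tool_pos"],o["force"],o["gripper_width"])
w=imaging.get_image("wrist");cv2.imwrite("pics/w7.png",w)
s=imaging.get_image("scene");cv2.imwrite("pics/s7.png",cv2.resize(s[180:360,170:370],None,fx=3,fy=3,interpolation=2))
t=imaging.get_image("top");cv2.imwrite("pics/t7.png",cv2.resize(t[185:275,150:280],None,fx=5,fy=5,interpolation=2))
cs=imaging.get_calibration("scene");cw=imaging.get_calibration("wrist");ct=imaging.get_calibration("top")
for z in (.12,.136): 
  p=(.5145,.357,z); a=proj(cs,p);b=proj(ct,p); print(z,((a[0]-170)*3,(a[1]-180)*3),proj(cw,p),((b[0]-150)*5,(b[1]-185)*5))
```

```text
17.7 [0.42361824 0.23183774 0.20497283] [-0.65977911 -0.08667633  1.16341464] 0.05132865890467471
0.12 (np.float64(202.89959065725992), np.float64(255.20667343119294)) (np.float64(184.59492534308018), np.float64(61.59298199564418)) (np.float64(211.9317481556986), np.float64(240.5517849252702))
0.136 (np.float64(200.53728677963332), np.float64(239.9177235143614)) (np.float64(174.70715323609272), np.float64(57.11856109784384)) (np.float64(201.9955244343508), np.float64(238.84846399876452))
```

View pics/s7.png

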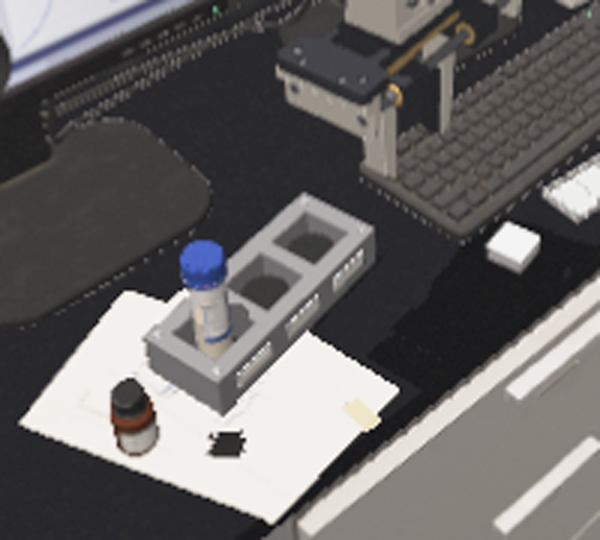

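View pics/w7.png

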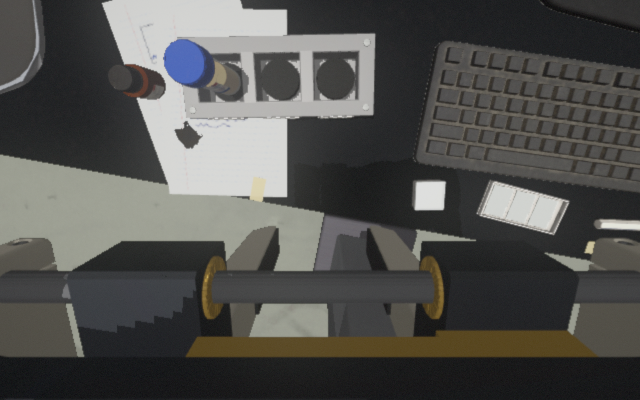

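View pics/t7.png

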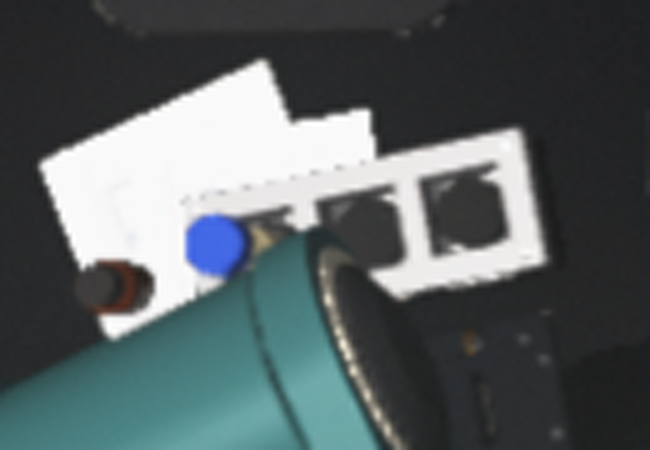

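The tube stands upright in bay_1. The cap top sits where z = 0.120 predicts in both the scene and wrist views, not at 0.136. Handing in.

```bash
python3 -c "
from workcell import arm
print(arm.close_job())"
```

```text
the job is handed in; nothing more can be done
None
```

The blue-capped tube is standing upright, cap up, on the floor of bay_1 (the +y end). I handed the job in at about 18 s.

- **Choosing the bay:** I picked up the tube about 70 mm above its foot. The wrist picture showed bay_1's disc smaller, and so deeper, than the discs in the other two bays. I tried bay_1 first and did not probe bays 2 and 3.
- **Feeling for the floor:** The tube passed spacer level (TCP z of about 75 mm) with no force. It stopped at 58.5 mm, against 58.6 mm predicted for a free bay, with the vertical force rising to about 3.6 N.
- **Last checks:** After I let go and backed away, the scene and wrist pictures showed the tube upright. Its cap top fits z = 0.120 m (home) and not 0.136 m (on a spacer). The gripper was clear, and no check failed. In the last top picture the arm partly hid bay_1, so I relied on the other two cameras.

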